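# Find the loose bolt of the framing jig and hold its nut cover open

### The arm

A 7-joint arm with a two-finger parallel gripper is mounted at the origin on the work surface. World frame = base frame: x ahead of the robot, y to its left, z up, the work surface at z = 0. Lengths are in mm, angles in rad, forces in N, time in s.
With the tool pointing down it reaches from about 425 to 875 mm from the base axis. Payload 4.7 kg.
Tool frame: the origin (TCP) lies midway between the tips of the shut fingers; the grasp point (between the pads) lies 19 mm behind it; z points along the fingers, y is the line along which they close (so a half turn about z gives the same grasp; the last joint's range is limited). The gripper opens to 85 mm and grips with 20 to 120 N. Pads are 22 mm wide; open, the fingers measure 114 mm over their backs; the gripper's body (76 mm by 85 mm) begins 54 mm behind the grasp point. The pads swing forward as they close: fully open they stand 13 mm farther back than shut.
Start: joints at [1.329, 0.321, -0.07, 1.45, 0.023, 1.371, -0.057], TCP at [164.441, -628.875, 231.349] pointing down, gripper open.
Joint ranges: [-2.86, 2.86], [-0.3, 2.09], [-1.38, 1.24], [0.06, 2.45], [-1.56, 4.7], [0.09, 2.05], [-2.69, 2.69]. Speed limits (rad/s): [2.57, 2.57, 3.14, 3.14, 3.14, 3.14, 3.14].

### API

Orientations are given as a unit quaternion [w, x, y, z].
In Python, from cell import manip, capture gives the robot as it stands.
- The arm moves only by the tool arm_command, never from a script. Its argument "deltas" is a list of rows, each a list of 7 numbers: the shift along the tool's x, y, z in mm, then the turn, a rotation vector about the tool's x, y, z in rad, then the finger opening in mm, from 0 to 85.4. A call has 1 to 12 rows; each row is the pose to reach, as a shift and turn from the pose commanded when the call began, along the tool's axes at that moment; what a row does not reach only later rows make up. A row lasts 1/12 s, in which the tool goes at most 41.7 mm and 7.16 degrees, less where a joint would pass 70% of its speed; a pose out of reach is approached as far as the arm can. A call with a gripper value outside its range is refused whole. The fingers move at their own pace and stop on an object; "squeeze" is the grip in N (left out, the last holds). Time passes only in rows, so rows that repeat a pose let the fingers close. It gives the time, the measured TCP pose, the force, the opening and the grip force at its end, in the units of the state.
- manip.state(): the state, without advancing time (a new reading comes with each control period).
- capture(name): name is "side" or "top" or "wrist"; returns a dict with "pixels" (400x640x3 uint8, blue, green, red), "K" (3x3 intrinsics, pixels), "rvec" (rotation vector, rad) and "tvec" (3), from world to camera coordinates, as OpenCV has them. Camera axes: x right, y down, z forward; pixel columns grow to the right and rows downward; lengths in mm; the calibration is good to about 2 mm. The wrist camera is an equidistant fisheye: a pixel r from the principal point sees the ray r / f radians off the axis. A picture is of the moment at which its call begins. There is no depth.
- manip.job_done(): hands the job in; it is judged then, once.
The state is a dict: "time": time; "q": joint angles; "joint_vel": joint speeds; "joint_efforts": joint torques, N m; "eef_pos": TCP position; "ee_rot": TCP orientation; "ft_force": force on the tool from outside, world axes, zero at the start; "torque": the same for the moment, N m; "finger_gap": finger opening in mm; "grip_force": force on a finger pad.
Only numpy, scipy, OpenCV 4.12 (cv2) and the standard library are available. Lean on these libraries where they do the work, as an engineer would, in place of code of your own. Each camera call takes 0.05 s, during which the arm holds its last target. There are 200 camera calls.

### The job

One of the three bolts of the framing jig has worked loose: tap each bolt head, going from the robot's left to its right, pressing down firmly with closed fingertips, and see which one sinks into its collar. Then lift the wooden nut cover right behind that loose bolt to about 45 degrees or more, and finish while still holding it open in the gripper, so that a colleague can get at the nut. Leave the covers of the tight bolts shut and everything else where it is.

Things in the scene. Friction and masses are not known exactly. Their poses are not given: they have to be found in the camera images.
- bed: Beech bed of a picture-framing jig, fixed: 200 (x) by 380 (y) by 45 mm high, origin under its centre, x away from the robot, y to its left. Far edge: fence 12 mm thick, 30 mm above the bed. Three equal stations 110 mm apart along y: a bolt 65 mm in front of the centre line, behind it a hinged wooden nut cover, shut.
- bolt_left (a joint): How far the left (+y) bolt has sunk (m): 0 = standing proud, as all three start. A tight bolt stops dead within 2 mm; the loose one slides down 9 mm under a push of about 2 N, stops there and stays down when let go. Which one is loose is different each time and cannot be seen.
- bolt_left_head (a point): Centre of the flat top of the left (+y) bolt's hexagonal steel head, about 25 mm across, standing 14 mm out of a flat steel collar on the bed (59 mm above the table); it moves down with the bolt. 87 mm behind it is the grip of its cover.
- cover_left (a joint): Opening angle of the left (+y) nut cover (rad): 0 = shut, stop at 1.3 (not quite upright). It falls shut when let go.
- cover_left_grip (a point): Where to pinch the left (+y) cover's upright grip block: 14 mm wide along y (the hinge direction), 20 mm along x, rising 40 mm above the plate; the point is on its centre, 28 mm above the plate, 12 mm below the block's top, 92 mm above the table when shut. Axes as the bed's, turning with the cover. Plate 75 (x) x 56 (y) x 6 mm; cover 120 g, about 1 N to lift.
- cover_left_hinge (a point): Middle of the left (+y) cover's hinge line, which runs along the bed's y at the cover's front edge (nearest the robot), just behind the bolt; the far edge rises and swings up towards the robot. The grip point is 57 mm behind and 34 mm above it when shut.
- bolt_mid (a joint): How far the middle bolt has sunk (m): 0 = standing proud, as all three start. A tight bolt stops dead within 2 mm; the loose one slides down 9 mm under a push of about 2 N, stops there and stays down when let go. Which one is loose is different each time and cannot be seen.
- bolt_mid_head (a point): Centre of the flat top of the middle bolt's hexagonal steel head, about 25 mm across, standing 14 mm out of a flat steel collar on the bed (59 mm above the table); it moves down with the bolt. 87 mm behind it is the grip of its cover.
- cover_mid (a joint): Opening angle of the middle nut cover (rad): 0 = shut, stop at 1.3 (not quite upright). It falls shut when let go.
- cover_mid_grip (a point): Where to pinch the middle cover's upright grip block: 14 mm wide along y (the hinge direction), 20 mm along x, rising 40 mm above the plate; the point is on its centre, 28 mm above the plate, 12 mm below the block's top, 92 mm above the table when shut. Axes as the bed's, turning with the cover. Plate 75 (x) x 56 (y) x 6 mm; cover 120 g, about 1 N to lift.
- cover_mid_hinge (a point): Middle of the middle cover's hinge line, which runs along the bed's y at the cover's front edge (nearest the robot), just behind the bolt; the far edge rises and swings up towards the robot. The grip point is 57 mm behind and 34 mm above it when shut.
- bolt_right (a joint): How far the right (-y) bolt has sunk (m): 0 = standing proud, as all three start. A tight bolt stops dead within 2 mm; the loose one slides down 9 mm under a push of about 2 N, stops there and stays down when let go. Which one is loose is different each time and cannot be seen.
- bolt_right_head (a point): Centre of the flat top of the right (-y) bolt's hexagonal steel head, about 25 mm across, standing 14 mm out of a flat steel collar on the bed (59 mm above the table); it moves down with the bolt. 87 mm behind it is the grip of its cover.
- cover_right (a joint): Opening angle of the right (-y) nut cover (rad): 0 = shut, stop at 1.3 (not quite upright). It falls shut when let go.
- cover_right_grip (a point): Where to pinch the right (-y) cover's upright grip block: 14 mm wide along y (the hinge direction), 20 mm along x, rising 40 mm above the plate; the point is on its centre, 28 mm above the plate, 12 mm below the block's top, 92 mm above the table when shut. Axes as the bed's, turning with the cover. Plate 75 (x) x 56 (y) x 6 mm; cover 120 g, about 1 N to lift.
- cover_right_hinge (a point): Middle of the right (-y) cover's hinge line, which runs along the bed's y at the cover's front edge (nearest the robot), just behind the bolt; the far edge rises and swings up towards the robot. The grip point is 57 mm behind and 34 mm above it when shut.
- spool: Dark wooden thread spool, 30 mm across and 30 mm high, standing on the bed between the left and middle stations, near the fence; origin under its centre. Bystander.
- yurt: Small white round-hut figurine, 36 mm across, 34 mm high, on the bed between the middle and right stations, near the fence; origin under its centre. Bystander.
- wrench: Steel spanner 170 mm long lying flat on the table in front of the bed; origin under its middle, x along it. Bystander.
- tape: Cardboard ring 84 mm across, 24 mm high, lying on the table to the left of the bed; origin under its centre. Bystander.
- needle_pot: Little brown clay pot, 56 mm across, 42 mm high, to the right of the bed; origin under its centre. Bystander.
- glue: White bottle, 48 mm across, 110 mm high, on the table behind the bed; origin under its centre. Bystander.
- frame: Wooden picture frame 120 x 140 mm, 14 mm thick, lying flat on the table behind the bed; origin under its centre. Bystander.

How it is judged:
By the outcome, as a careful person would: the job done as asked, in the order asked, and still so for the second after the job is handed in, while the arm keeps its last pose, push and grip.
It also fails if it takes over 48 s, if anything falls off the work surface, if the arm or the gripper's body presses on something with over 40 N, if the wrist force passes 120 N, or if a joint passes its speed limit or range.

## Working session

There is one attempt and no reset: what is moved stays moved. The work goes in short steps, Python scripts to look and compute and a tool call to move; the robot and the scene stay as the last step left them, time stands still between calls to the robot, and variables do not carry over. Pictures are saved under pics/ and viewed, at most 10 in all, crops included, and the job is handed in when it is done.

Besides the shell and the picture viewer there is one more tool, called after "Emit:" as a command line: name --pt "numbers of a row" for each row, then --argument value for the rest. arm_command: Moves the arm, as the interface text tells. Its arguments: {"type":"object","properties":{"deltas":{"type":"array"},"squeeze":{"type":"number"}},"required":["deltas"]}

```bash
mkdir -p pics
python3 - <<'E'
from cell import manip,capture
import cv2,pickle
s=manip.state();print(s)
d={}
for n in("top","side"):
    c=capture(n);d[n]=c;cv2.imwrite(f"pics/{n}0.png",c["pixels"]);print(n,c["K"],c["rvec"],c["tvec"])
pickle.dump(d,open("cap.pkl","wb"))
E
```

```text
{'time': 0.0, 'q': array([ 1.32906068,  0.32184958, -0.07007493,  1.45172321,  0.02259213,
        1.37080628, -0.05686708]), 'joint_vel': array([-2.18312006e-04,  6.27959157e-04, -2.79351192e-05, -1.37269263e-03,
       -1.13602203e-03,  6.63618398e-04, -2.49412528e-04]), 'joint_efforts': array([-5.00094902e-04, -4.93589044e+01, -3.82719655e-01, -3.14337158e+01,
        1.28205409e-02,  1.14915657e-02,  5.90275221e-06]), 'eef_pos': array([ 164.29058496, -628.31153066,  230.18197422]), 'ee_rot': array([-9.84309145e-04,  9.91825744e-01,  1.27595819e-01, -1.75286441e-04]), 'ft_force': array([ 0.68322076, -0.01338954,  0.05077208]), 'torque': array([ 0.02581982, -0.03861856, -0.03081821]), 'grip_force': 0.0, 'finger_gap': 85.67349865196537}
top [[442.96599024   0.         312.89239237]
 [  0.         442.96599024 200.36611117]
 [  0.           0.           1.        ]] [ 2.08517596 -2.14854195  0.1757063 ] [ 64.73854615 605.48303592 854.09987724]
side [[496.81978745   0.         314.96297736]
 [  0.         496.81978745 204.86887507]
 [  0.           0.           1.        ]] [ 0.88249225 -2.47707066  1.13936353] [500.40494177 308.06707077 888.71378729]
```

View pics/top0.png

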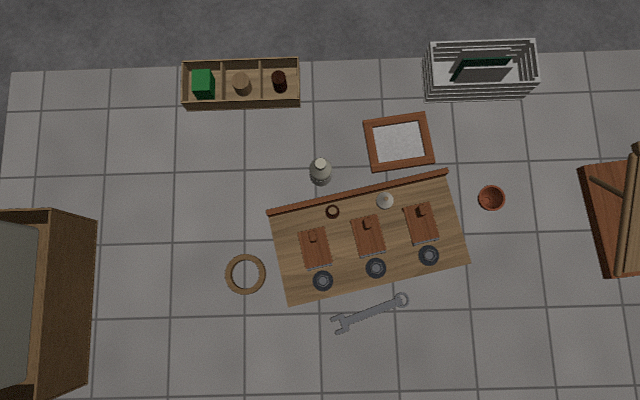

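View pics/side0.png

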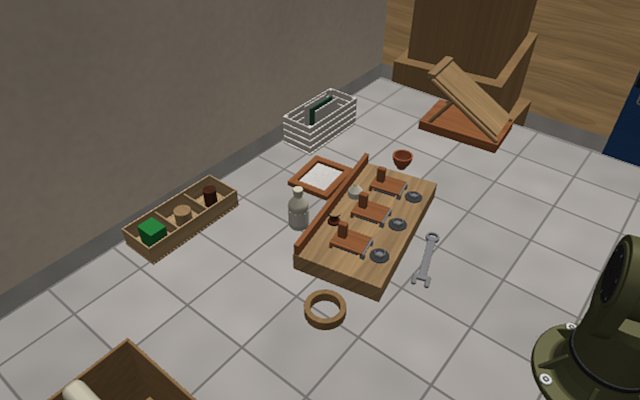

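The top view shows bolts at about (322,280), (375,267) and (428,255), with grips at (312,236), (367,224) and (421,210). The side view shows bolts at about (379,255), (397,224) and (413,197). Next I fit the bed pose and overlay it.

```bash
cat > h.py <<'E'
import numpy as np,cv2,pickle
from scipy.optimize import least_squares
from scipy.spatial.transform import Rotation as R
def w(p,b):
    p=np.atleast_2d(p).astype(float);c,s=np.cos(b[2]),np.sin(b[2])
    return np.c_[b[0]+c*p[:,0]-s*p[:,1],b[1]+s*p[:,0]+c*p[:,1],p[:,2]]
def proj(c,P): return cv2.projectPoints(P,np.array(c["rvec"]),np.array(c["tvec"]),np.array(c["K"]),None)[0][:,0]
bolts=[(-65,y,59) for y in(110,0,-110)]
grips=[(22,y,104) for y in(110,0,-110)]
E
python3 - <<'E'
from h import *
d=pickle.load(open("cap.pkl","rb"))
M=np.array(bolts+[(-100,190,45),(-100,-190,45)])
T=np.array([(322,280),(375,267),(428,255),(289,306),(470,262)])
S=np.array([(379,255),(397,224),(413,197)])
for use in("top","side","both"):
    def f(b):
        a=(proj(d["top"],w(M,b))-T).ravel();s=(proj(d["side"],w(M[:3],b))-S).ravel()
        return a if use=="top" else s if use=="side" else np.r_[a,s]
    r=least_squares(f,[650,0,0.1] if 1 else 0);print(use,r.x,np.round(r.fun,1))
b=r.x;np.save("b.npy",b);print(w(bolts+grips,b))
L=[]
for n,(x0,y0,k) in {"top":(255,160,3),"side":(285,140,3)}.items():
    c=d[n];im=c["pixels"][y0:y0+160,x0:x0+225];im=cv2.convertScaleAbs(cv2.resize(im,None,fx=3,fy=3,interpolation=2),alpha=1.6)
    # outlines: bolt head circle, grip top rectangle, plate
    for y in(110,0,-110):
        t=np.linspace(0,2*np.pi,24)
        for P in(np.c_[-65+12.5*np.cos(t),y+12.5*np.sin(t),0*t+59],[(12,y-7,104),(32,y-7,104),(32,y+7,104),(12,y+7,104)],[(-35,y-28,64),(40,y-28,64),(40,y+28,64),(-35,y+28,64)]):
            q=(proj(c,w(P,b))+.5-[x0,y0])*k
            cv2.polylines(im,[q.astype(np.int32)],True,(0,255,255),1)
    L.append(im[:,:]) 
for i,n in enumerate(("top","side")): cv2.imwrite(f"pics/ov_{n}.png",L[i])
E
```

```text
top [ 5.31754757e+02 -6.09746432e+01  2.05395978e-01] [-0.2 -0.   0.6 -0.   1.1 -1.  -2.1  0.8  0.7  0.2]
side [ 5.23047132e+02 -4.80087621e+01  2.04093545e-01] [-0.4  0.9  0.1 -0.1  0.3 -1.1]
both [ 5.29898105e+02 -5.86408069e+01  2.06817552e-01] [-1.3  1.  -0.5  0.9 -0.  -0.1 -3.1  1.9 -0.4  1.  -0.1 -3.5  0.1 -4.
 -0.  -4.5]
[[ 443.69520096   35.66751365   59.        ]
 [ 466.2832958   -71.98831746   59.        ]
 [ 488.87139064 -179.64414857   59.        ]
 [ 528.84117647   53.53264321  104.        ]
 [ 551.42927131  -54.1231879   104.        ]
 [ 574.01736616 -161.77901901  104.        ]]
```

View pics/ov_top.png

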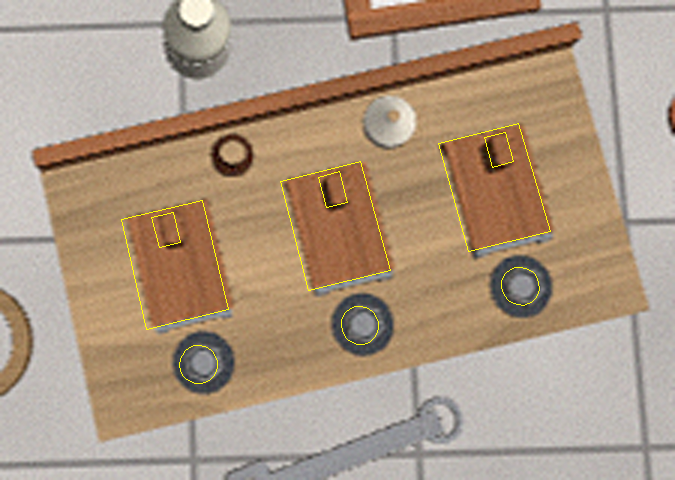

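View pics/ov_side.png

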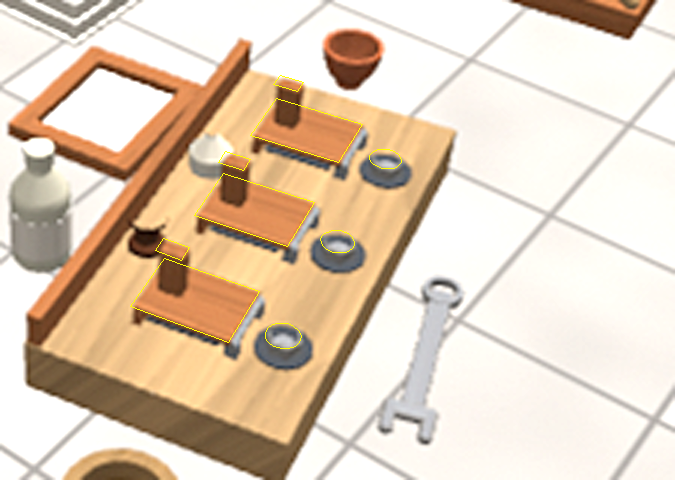

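The overlay fits the covers and grips. My side-view picks were on the collars, so I refit with the head tops.

```bash
cat > tool.py <<'E'
from h import *
def delta(s,P,yaw=None):
    "shift in tool axes from the current pose to world P; turn about tool z that brings tool y to heading yaw (+-pi)"
    q=np.array(s["ee_rot"]);r=R.from_quat(q[[1,2,3,0]]);m=r.as_matrix()
    o=r.inv().apply(np.array(P)-s["eef_pos"])
    # target: tool z down, tool y along heading yaw
    y=np.array([np.cos(yaw),np.sin(yaw),0]); y=y if y@m[:,1]>0 else -y
    z=np.array([0,0,-1.]);t=R.from_matrix(np.c_[np.cross(y,z),y,z])
    return np.round(o,1),np.round((r.inv()*t).as_rotvec(),3)
E
python3 - <<'E'
from tool import *
from cell import manip
d=pickle.load(open("cap.pkl","rb"))
M=np.array(bolts+[(-100,190,45),(-100,-190,45)])
T=np.array([(322.3,280.5),(375,267.5),(428.2,255),(288.5,306),(470.5,262.5)])
S=np.array([(379.3,253.5),(397.3,220.8),(413.2,193.2)])
for use in("top","side","both"):
    def f(b):
        a=(proj(d["top"],w(M,b))-T).ravel();s=(proj(d["side"],w(M[:3],b))-S).ravel()
        return a if use=="top" else s if use=="side" else np.r_[a,s]
    r=least_squares(f,[530,-60,0.2]);print(use,r.x,np.round(r.fun,1))
b=r.x;np.save("b.npy",b);print(w(bolts+grips,b));s=manip.state()
for p in bolts: P=w(p,b)[0];P[2]=120;print(delta(s,P,b[2]+np.pi/2))
E
```

```text
top [ 5.31173779e+02 -6.12758860e+01  2.03563059e-01] [-0.5 -0.3  0.7 -0.2  1.  -0.6 -1.6  0.9  0.3  0.1]
side [ 5.27254323e+02 -5.53284354e+01  2.12565612e-01] [ 0.1 -0.6  0.   0.4 -0.2  0.3]
both [ 5.30309160e+02 -6.02281340e+01  2.05698092e-01] [-0.9  0.2  0.2  0.2  0.6 -0.3 -1.9  1.6 -0.1  0.4 -0.2 -2.5 -0.  -1.2
  0.  -1. ]
[[ 444.21188457   34.17662808   59.        ]
 [ 466.67944893  -73.50442203   59.        ]
 [ 489.14701329 -181.18547214   59.        ]
 [ 529.37780602   51.94642898  104.        ]
 [ 551.84537038  -55.73462113  104.        ]
 [ 574.31293474 -163.41567123  104.        ]]
(array([ 438.5, -570. ,  111.3]), array([-0.002,  0.   ,  0.05 ]))
(array([ 432.9, -460.1,  111.1]), array([-0.002,  0.   ,  0.05 ]))
(array([ 427.4, -350.3,  110.9]), array([-0.002,  0.   ,  0.05 ]))
```

Emit:
arm_command --pt "427 -350 60 0 0 0.05 0" --pt "427 -350 60 0 0 0.05 0" --pt "427 -350 60 0 0 0.05 0" --pt "427 -350 60 0 0 0.05 0" --pt "427 -350 60 0 0 0.05 0" --pt "427 -350 60 0 0 0.05 0" --pt "427 -350 60 0 0 0.05 0" --pt "427 -350 60 0 0 0.05 0" --pt "427 -350 60 0 0 0.05 0" --pt "427 -350 60 0 0 0.05 0" --pt "427 -350 60 0 0 0.05 0" --pt "427 -350 60 0 0 0.05 0"

```text
time: 1.1
eef_pos: [457.2, -224.9, 177.0]
ee_rot: [0.0, 0.995, 0.103, -0.0]
ft_force: [1.6, -1.1, -0.2]
finger_gap: 0.1
grip_force: 0.0
```

```bash
cat > d.py <<'E'
from tool import *
from cell import manip
import sys
b=np.load("b.npy");s=manip.state();z=float(sys.argv[1])
print(s["time"],s["eef_pos"],s["finger_gap"],s["ft_force"])
for p in bolts: P=w(p,b)[0];P[2]=z;print(delta(s,P,b[2]+np.pi/2))
E
python3 d.py 100
```

```text
1.1 [ 457.16475899 -224.87105799  176.96178262] 0.10735033266152773 [ 1.59746025 -1.08798114 -0.19298674]
(array([  40.2, -256.3,   76.9]), array([ 0.,  0., -0.]))
(array([  40.2, -146.3,   76.9]), array([ 0.,  0., -0.]))
(array([ 40.2, -36.3,  76.9]), array([ 0.,  0., -0.]))
```

Emit:
arm_command --pt "40 -256 20 0 0 0 0" --pt "40 -256 20 0 0 0 0" --pt "40 -256 20 0 0 0 0" --pt "40 -256 20 0 0 0 0" --pt "40 -256 20 0 0 0 0" --pt "40 -256 40 0 0 0 0" --pt "40 -256 60 0 0 0 0" --pt "40 -256 77 0 0 0 0" --pt "40 -256 77 0 0 0 0" --pt "40 -256 77 0 0 0 0" --pt "40 -256 77 0 0 0 0" --pt "40 -256 77 0 0 0 0"

```text
time: 2.1
eef_pos: [444.5, 31.2, 101.5]
ee_rot: [0.0, 0.995, 0.102, 0.001]
ft_force: [-0.8, -1.2, -0.3]
finger_gap: 0.1
grip_force: 0.0
```

```bash
python3 d.py 80
python3 - <<'E'
from cell import capture
import cv2,numpy as np
a=capture("top")["pixels"][200:350,240:440];b=capture("side")["pixels"][150:300,300:500]
cv2.imwrite("pics/tap0.png",cv2.convertScaleAbs(cv2.resize(np.hstack([a,b]),None,fx=2,fy=2,interpolation=2),alpha=1.6))
E
```

```text
2.1 [444.54450119  31.23522089 101.45195391] 0.0601108329083319 [-0.75343424 -1.22523649 -0.26476263]
(array([ 0.2, -3. , 21.5]), array([ 0.001, -0.002, -0.002]))
(array([  0.4, 107. ,  21.5]), array([ 0.001, -0.002, -0.002]))
(array([  0.6, 217. ,  21.6]), array([ 0.001, -0.002, -0.002]))
```

View pics/tap0.png

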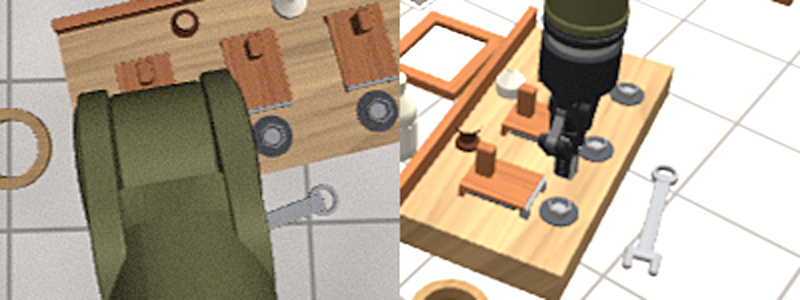

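The tip is about 40 mm above the left bolt and in line with it. Pressing now.

Emit:
arm_command --pt "0 -3 20 0 0 0 0" --pt "0 -3 36 0 0 0 0" --pt "0 -3 40 0 0 0 0" --pt "0 -3 42 0 0 0 0" --pt "0 -3 43 0 0 0 0" --pt "0 -3 44 0 0 0 0" --pt "0 -3 45 0 0 0 0" --pt "0 -3 45 0 0 0 0"

```text
time: 2.87
eef_pos: [442.1, 34.5, 58.3]
ee_rot: [0.001, 0.995, 0.102, -0.002]
ft_force: [-13.1, -0.8, 25.9]
finger_gap: 0.0
grip_force: 13.3
```

Left stops dead at 58.3 mm under 26 N, so it's tight. On to the middle bolt.

Emit:
arm_command --pt "0 0 -20 0 0 0 0" --pt "0 0 -45 0 0 0 0" --pt "0 40 -45 0 0 0 0" --pt "0 80 -45 0 0 0 0" --pt "0 110 -45 0 0 0 0" --pt "0 110 -45 0 0 0 0" --pt "0 110 -30 0 0 0 0" --pt "0 110 -20 0 0 0 0" --pt "0 110 -20 0 0 0 0" --pt "0 110 -20 0 0 0 0"

```text
time: 3.7
eef_pos: [464.9, -72.2, 75.1]
ee_rot: [-0.0, 0.995, 0.103, -0.001]
ft_force: [-0.1, 0.4, 1.0]
finger_gap: 0.3
grip_force: 0.0
```

```bash
python3 d.py 62
```

```text
3.7 [464.89243627 -72.23935501  75.11599128] 0.3175735793992267 [-0.06206639  0.3995826   0.95339228]
(array([   1.6, -108.4,   13.2]), array([-0.001,  0.001,  0.001]))
(array([ 1.5,  1.6, 13.1]), array([-0.001,  0.001,  0.001]))
(array([  1.4, 111.6,  13. ]), array([-0.001,  0.001,  0.001]))
```

Emit:
arm_command --pt "1 1 10 0 0 0 0" --pt "1 1 14 0 0 0 0" --pt "1 1 16 0 0 0 0" --pt "1 1 17 0 0 0 0" --pt "1 1 18 0 0 0 0" --pt "1 1 19 0 0 0 0" --pt "1 1 19 0 0 0 0"

```text
time: 4.28
eef_pos: [466.6, -73.4, 56.2]
ee_rot: [0.0, 0.995, 0.103, 0.0]
ft_force: [-0.9, 0.7, -0.2]
finger_gap: 0.4
grip_force: 0.0
```

Emit:
arm_command --pt "0 0 2 0 0 0 0" --pt "0 0 4 0 0 0 0" --pt "0 0 6 0 0 0 0" --pt "0 0 8 0 0 0 0" --pt "0 0 9 0 0 0 0" --pt "0 0 10 0 0 0 0" --pt "0 0 10 0 0 0 0"

```text
time: 4.87
eef_pos: [467.1, -73.6, 49.7]
ee_rot: [0.001, 0.995, 0.103, -0.0]
ft_force: [-10.2, 2.0, 32.1]
finger_gap: -0.2
grip_force: 15.9
```

Middle sank 9 mm (to 49.7 mm, then 32 N), so it's the loose one. I'll still tap the right bolt, as asked.

Emit:
arm_command --pt "0 0 -25 0 0 0 0" --pt "0 0 -55 0 0 0 0" --pt "0 40 -55 0 0 0 0" --pt "0 80 -55 0 0 0 0" --pt "0 110 -55 0 0 0 0" --pt "0 110 -55 0 0 0 0" --pt "0 110 -35 0 0 0 0" --pt "0 110 -28 0 0 0 0" --pt "0 110 -28 0 0 0 0" --pt "0 110 -28 0 0 0 0"

```text
time: 5.7
eef_pos: [488.4, -180.4, 73.7]
ee_rot: [-0.0, 0.995, 0.103, -0.001]
ft_force: [-0.7, 0.2, 0.1]
finger_gap: -0.1
grip_force: 0.0
```

```bash
python3 d.py 62
```

```text
5.7 [ 488.44340699 -180.39747945   73.74207843] -0.11352892599204206 [-0.65527937  0.17008824  0.06527562]
(array([   0.8, -219.1,   12. ]), array([-0.001,  0.001,  0.001]))
(array([   0.7, -109.1,   11.9]), array([-0.001,  0.001,  0.001]))
(array([ 0.5,  0.9, 11.7]), array([-0.001,  0.001,  0.001]))
```

Emit:
arm_command --pt "0 1 9 0 0 0 0" --pt "0 1 13 0 0 0 0" --pt "0 1 15 0 0 0 0" --pt "0 1 16 0 0 0 0" --pt "0 1 17 0 0 0 0" --pt "0 1 18 0 0 0 0" --pt "0 1 19 0 0 0 0" --pt "0 1 19 0 0 0 0"

```text
time: 6.37
eef_pos: [489.1, -182.0, 58.4]
ee_rot: [0.001, 0.995, 0.103, -0.001]
ft_force: [-10.3, 3.1, 22.7]
finger_gap: -0.1
grip_force: 11.5
```

Right stops dead at 58.4 mm, so it's tight. Next I work out the moves to the middle grip.

```bash
cat > g.py <<'E'
from tool import *
from cell import manip
import sys
b=np.load("b.npy");s=manip.state()
print(s["time"],s["eef_pos"],s["finger_gap"],s["ft_force"])
for z in map(float,sys.argv[1:]): P=w((22,0,z),b)[0];print(P,delta(s,P,b[2]+np.pi/2))
E
python3 g.py 130 73
```

```text
6.3667 [ 489.13474536 -182.02189752   58.38373519] -0.09388302141993465 [-10.3166503    3.10102322  22.65557684]
[551.84537038 -55.73462113 130.        ] (array([  87.1, -110.7,  -71.9]), array([0.001, 0.002, 0.   ]))
[551.84537038 -55.73462113  73.        ] (array([  87.2, -110.8,  -14.9]), array([0.001, 0.002, 0.   ]))
```

Emit:
arm_command --pt "0 0 -35 0 0 0 0" --pt "0 0 -76 0 0 0 10" --pt "0 -40 -80 0 0 0 45" --pt "0 -80 -80 0 0 0 45" --pt "0 -111 -80 0 0 0 45" --pt "40 -111 -80 0 0 0 45" --pt "80 -111 -80 0 0 0 45" --pt "87 -111 -80 0 0 0 45" --pt "87 -111 -80 0 0 0 45" --pt "87 -111 -80 0 0 0 45" --pt "87 -111 -80 0 0 0 45"

```text
time: 7.28
eef_pos: [550.7, -56.2, 135.0]
ee_rot: [0.0, 0.995, 0.102, -0.001]
ft_force: [-0.6, 0.1, -0.2]
finger_gap: 45.0
grip_force: 0.0
```

```bash
python3 g.py 73
python3 - <<'E'
from cell import capture
import cv2,numpy as np
a=capture("wrist")["pixels"];b=capture("side")["pixels"][120:320,300:500]
cv2.imwrite("pics/pre.png",cv2.convertScaleAbs(np.hstack([cv2.resize(a,(480,300)),cv2.resize(b,(300,300))]),alpha=1.5))
E
```

```text
7.2833 [550.6515313  -56.24296037 135.03839674] 44.97064199521854 [-0.62911449  0.11395032 -0.23017813]
[551.84537038 -55.73462113  73.        ] (array([ 1.4, -0.3, 62. ]), array([ 0.   ,  0.001, -0.001]))
```

View pics/pre.png

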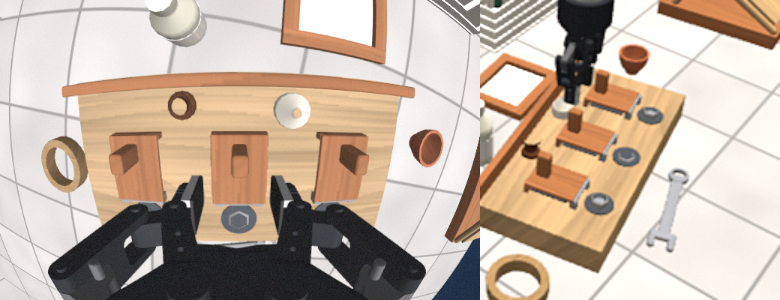

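The wrist view shows the middle block at (239,160), centred between the fingers at about x=197 and 280. Descending and closing.

Emit:
arm_command --pt "1 0 25 0 0 0 45" --pt "1 0 45 0 0 0 45" --pt "1 0 58 0 0 0 45" --pt "1 0 62 0 0 0 45" --pt "1 0 62 0 0 0 45" --pt "1 0 62 0 0 0 8" --pt "1 0 62 0 0 0 8" --pt "1 0 62 0 0 0 8" --pt "1 0 62 0 0 0 8" --pt "1 0 62 0 0 0 8" --pt "1 0 62 0 0 0 8" --squeeze 35

```text
time: 8.3
eef_pos: [554.1, -57.9, 74.7]
ee_rot: [0.002, 0.995, 0.102, 0.001]
ft_force: [1.5, -5.5, 1.8]
finger_gap: 13.2
grip_force: 38.2
```

```bash
cat > l.py <<'E'
from tool import *
from cell import manip
import sys
b=np.load("b.npy");s=manip.state();q=np.array(s["ee_rot"]);r0=R.from_quat(q[[1,2,3,0]])
print(s["time"],s["eef_pos"],s["finger_gap"],s["grip_force"],s["ft_force"],np.round(s["q"],2))
h=w((-35,0,58),b)[0];ax=np.array([-np.sin(b[2]),np.cos(b[2]),0])
for dg in map(float,sys.argv[1:]):
    k=R.from_rotvec(-np.radians(dg)*ax)
    P=h+k.apply(s["eef_pos"]-h)
    print(dg,np.round(r0.inv().apply(P-s["eef_pos"]),1),np.round((r0.inv()*k*r0).as_rotvec(),3))
E
python3 l.py 5 10 15 20 25 30
```

```text
8.3 [554.05430586 -57.93413261  74.74867861] 13.247039731310181 38.15813899040222 [ 1.54344191 -5.51720217  1.75970492] [ 0.6   0.32 -0.63  1.85  0.22  1.04 -1.48]
5.0 [-1.7  0.  -5.1] [0.    0.087 0.   ]
10.0 [-3.8  0.  -9.9] [0.    0.175 0.001]
15.0 [ -6.3   0.1 -14.6] [0.    0.262 0.001]
20.0 [ -9.2   0.1 -19.1] [0.001 0.349 0.001]
25.0 [-12.5   0.1 -23.3] [0.001 0.436 0.002]
30.0 [-16.2   0.1 -27.2] [0.001 0.524 0.002]
```

Gripped (13.2 mm, 38 N). Lifting along the hinge arc.

Emit:
arm_command --pt "-0.8 0 -2.6 0 0.044 0 8" --pt "-1.7 0 -5.1 0 0.087 0 8" --pt "-2.7 0 -7.5 0 0.131 0 8" --pt "-3.8 0 -9.9 0 0.175 0 8" --pt "-5 0 -12.3 0 0.218 0 8" --pt "-6.3 0 -14.6 0 0.262 0 8" --pt "-7.7 0 -16.9 0 0.305 0 8" --pt "-9.2 0 -19.1 0 0.349 0 8" --pt "-9.2 0 -19.1 0 0.349 0 8" --pt "-9.2 0 -19.1 0 0.349 0 8"

```text
time: 9.13
eef_pos: [544.6, -59.9, 93.8]
ee_rot: [-0.016, 0.979, 0.1, 0.174]
ft_force: [3.2, -5.4, -3.6]
finger_gap: 13.6
grip_force: 37.4
```

```bash
python3 l.py 5 10 15 20 25 30 35
```

```text
9.1333 [544.62588248 -59.86701601  93.79627437] 13.583918276869937 37.39693880081177 [ 3.18624639 -5.4284868  -3.55399653] [ 0.81  0.04 -0.68  2.13 -0.15  0.65 -1.13]
5.0 [-1.7  0.  -5. ] [0.    0.087 0.   ]
10.0 [-3.8  0.1 -9.9] [0.    0.175 0.001]
15.0 [ -6.3   0.1 -14.6] [0.    0.262 0.001]
20.0 [ -9.2   0.1 -19. ] [0.    0.349 0.002]
25.0 [-12.5   0.1 -23.1] [0.001 0.436 0.002]
30.0 [-16.2   0.1 -27. ] [0.001 0.524 0.003]
35.0 [-20.1   0.2 -30.5] [0.001 0.611 0.003]
```

Joints q2 and q4 are nearing their limits, so for the rest I'll tilt the tool less and let the block pivot in the pads about the hinge-parallel pinch axis.

```bash
cat > p.py <<'E'
from tool import *
from cell import manip
import sys
b=np.load("b.npy");s=manip.state();q=np.array(s["ee_rot"]);r0=R.from_quat(q[[1,2,3,0]])
h=w((-35,0,58),b)[0];c,sn=np.cos(b[2]),np.sin(b[2]);ax=np.array([-sn,c,0])
z=r0.apply([0,0,1]);g=s["eef_pos"]-19*z;v=R.from_euler("z",-b[2]).apply(g-h)
print(s["time"],np.round(s["q"],2),s["ft_force"],s["grip_force"],"grip rel hinge",v,"r",np.hypot(v[0],v[2]),"cover deg",np.degrees(np.arctan2(v[2],v[0])-np.arctan2(34,57)))
f=float(sys.argv[1])
for dg in map(float,sys.argv[2:]):
    k=R.from_rotvec(-np.radians(dg)*ax);t=R.from_rotvec(-np.radians(dg*f)*ax)
    P=h+k.apply(g-h)+t.apply(19*z)
    print(dg,np.round(r0.inv().apply(P-s["eef_pos"]),1),np.round((r0.inv()*t*r0).as_rotvec(),3))
E
python3 p.py 0.33 6 12 18 24 30 36
```

```text
9.1333 [ 0.81  0.04 -0.68  2.13 -0.15  0.65 -1.13] [ 3.18624639 -5.4284868  -3.55399653] 37.39693880081177 grip rel hinge [42.53498112 -2.47932416 53.62997514] r 68.44997335695993 cover deg 20.765672994786907
6.0 [-3.4  0.  -5.9] [0.    0.035 0.   ]
12.0 [ -7.4   0.1 -11.4] [0.    0.069 0.   ]
18.0 [-11.9   0.1 -16.4] [0.    0.104 0.   ]
24.0 [-16.9   0.1 -20.9] [0.    0.138 0.001]
30.0 [-22.4   0.1 -24.7] [0.    0.173 0.001]
36.0 [-28.2   0.2 -27.9] [0.    0.207 0.001]
```

Emit:
arm_command --pt "-1.7 0 -3 0 0.017 0 8" --pt "-3.4 0 -5.9 0 0.035 0 8" --pt "-5.4 0 -8.7 0 0.052 0 8" --pt "-7.4 0 -11.4 0 0.069 0 8" --pt "-9.6 0 -14 0 0.087 0 8" --pt "-11.9 0 -16.4 0 0.104 0 8" --pt "-14.4 0 -18.7 0 0.121 0 8" --pt "-16.9 0 -20.9 0 0.138 0 8" --pt "-16.9 0 -20.9 0 0.138 0 8" --pt "-16.9 0 -20.9 0 0.138 0 8" --squeeze 28

```text
time: 9.97
eef_pos: [522.2, -64.5, 107.5]
ee_rot: [-0.023, 0.965, 0.099, 0.241]
ft_force: [4.2, -6.8, -4.9]
finger_gap: 13.2
grip_force: 35.3
```

```bash
python3 p.py 0.2 3 6 9 12 15
```

```text
9.9667 [ 0.84 -0.12 -0.61  2.27 -0.5   0.57 -0.78] [ 4.17575197 -6.81775634 -4.85268069] 35.29056966304779 grip rel hinge [17.24711553 -2.39031183 66.22076748] r 68.42991333830155 cover deg 44.5859977170176
3.0 [-2.5  0.  -2.4] [0.   0.01 0.  ]
6.0 [-5.1  0.  -4.6] [0.    0.021 0.   ]
9.0 [-7.8  0.  -6.6] [0.    0.031 0.   ]
12.0 [-10.7   0.1  -8.6] [0.    0.042 0.   ]
15.0 [-13.6   0.1 -10.3] [0.    0.052 0.   ]
```

Emit:
arm_command --pt "-2.5 0 -2.4 0 0.01 0 8" --pt "-5.1 0 -4.6 0 0.021 0 8" --pt "-7.8 0 -6.6 0 0.031 0 8" --pt "-10.7 0 -8.6 0 0.042 0 8" --pt "-13.6 0 -10.3 0 0.052 0 8" --pt "-13.6 0 -10.3 0 0.052 0 8" --pt "-13.6 0 -10.3 0 0.052 0 8" --pt "-13.6 0 -10.3 0 0.052 0 8"

```text
time: 10.63
eef_pos: [506.2, -67.8, 110.6]
ee_rot: [-0.025, 0.958, 0.098, 0.267]
ft_force: [4.5, -6.8, -3.2]
finger_gap: 13.4
grip_force: 34.3
```

```bash
python3 p.py 0.2
python3 - <<'E'
from cell import capture
import cv2,numpy as np
a=capture("wrist")["pixels"];b=capture("side")["pixels"][120:320,300:500]
cv2.imwrite("pics/post.png",cv2.convertScaleAbs(np.hstack([cv2.resize(a,(400,250)),cv2.resize(b,(400,400))[75:325]]),alpha=1.5))
E
```

```text
10.6333 [ 0.82 -0.18 -0.54  2.34 -0.65  0.56 -0.62] [ 4.48999851 -6.75078122 -3.21879234] 34.2595249414444 grip rel hinge [ 6.55005723e-03 -2.38340651e+00  6.88369343e+01] r 68.83693457580515 cover deg 59.17884236930561
```

View pics/post.png

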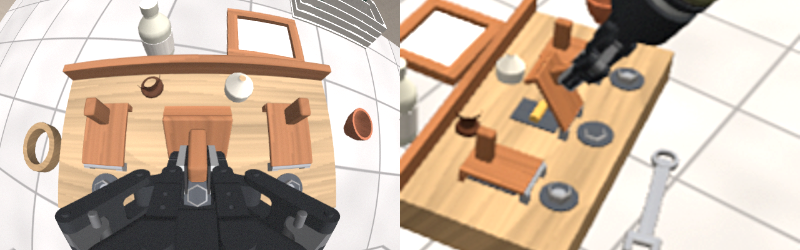

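The middle cover is held open with its yellow nut exposed at (540,107). The other two covers are shut and the bystanders look undisturbed. The grip position puts the cover at about 59°, and the grip force is steady at 34 N. Handing in.

```bash
python3 -c "
from cell import manip
print(manip.job_done())"
```

```text
the job is handed in; nothing more can be done
None
```

I tapped all three bolts from left to right and the middle one was loose (it sank 9 mm), so I handed the job in at about 10.6 s with the middle cover held open in the gripper at roughly 59°, the other two covers shut.

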